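# Open the stall till by its concealed catch

## Robot

A 6-joint arm with a two-finger parallel gripper is mounted at the origin on the work surface. World frame = base frame: x ahead of the robot, y to its left, z up, the work surface at z = 0. Lengths are in m, angles in degrees, forces in N, time in s.
With the tool pointing down it reaches from about 0.35 to 0.875 m from the base axis. Payload 4.2 kg.
Tool frame: the origin (TCP) lies on the centre line of the jaws, within the pads' length; the fingertips stand 17 mm ahead of it and the grasp point (between the pads) lies 2 mm behind it; z points along the fingers, y is the direction in which the jaws open and shut (so a half turn about z gives the same grasp; the last joint's range is limited). The gripper opens to 87 mm and grips with 3 to 60 N. Pads are 19 mm wide; open, the fingers measure 117 mm over their backs; the gripper's body (75 mm by 190 mm) begins 51 mm behind the grasp point.
Start: joints at [-50.157, 22.042, 0.453, 0, -68.411, -14.817], TCP at [0.264, -0.566, 0.24] pointing down, gripper open.
Joint ranges: [-179.83, 179.83], [-69.29, 118.12], [-61.27, 80.66], [-181.25, 117.63], [-171.15, -9.14], [-177.46, 177.46]. Speed limits (degrees/s): [159.86, 159.86, 180, 180, 180, 180].

## Interface

Orientations are given as a 3x3 rotation matrix whose columns are the frame's x, y, z axes.
In Python, from station import * gives the robot as it stands.
- The arm moves only by the tool play_rows, never from a script. Its argument "targets" is a list that holds one entry, the list of rows, each a list of 5 numbers: the closure, from 0 (fully open) to 1 (shut), then the shift along the world's x, y, z in m, then the turn about the world's z in rad. In form: [[[gripper, x, y, z, twist], ...]]. A call has 1 to 5 rows; each row is the pose to reach, as a shift and turn from the pose commanded when the call began; what a row does not reach only later rows make up. A row lasts 1/12 s, in which the tool goes at most 41.7 mm and 7.16 degrees, less where a joint would pass 70% of its speed; a pose out of reach is approached as far as the arm can. A call with a gripper value outside its range is refused whole. The fingers move at their own pace and stop on an object; the grip force is fixed at half the most. Time passes only in rows, so rows that repeat a pose let the fingers close. It gives the time, the measured TCP pose, the force and the opening at its end, in the units of the state.
- sense(): the state, without advancing time (a new reading comes with each control period).
- capture(name): name is "side" or "top"; returns the picture (420x560x3 uint8, blue, green, red); there is no depth.
- get_calibration(name): a dict with "camera_matrix" (3x3 intrinsics, pixels), "D" ([k1, k2, p1, p2, k3] as OpenCV has them; the pictures are not rectified), "T" (4x4, takes a point from camera to world coordinates). Camera axes: x right, y up, looking along -z (the intrinsics and any distortion apply to the point x, -y, -z); pixel columns grow to the right and rows downward; lengths in m; the calibration is good to about 2 mm. A picture is of the moment at which its call begins. get_calibration takes no time and is no camera call.
- finish_job(): hands the job in, once; it reports no verdict.
The state is a dict: "time_s": time; "joints": joint angles; "joint_velocities": joint speeds; "effort": joint torques, N m; "tcp_pos": TCP position; "ee_rot": TCP orientation; "wrist_force": force on the tool from outside, world axes, zero at the start; "moment": the same for the moment, N m; "gripper_width": opening from 0.0 (shut) to 1.0 (fully open).
Only numpy, scipy, OpenCV 4.12 (cv2) and the standard library are available. Lean on these libraries where they do the work, as an engineer would, in place of code of your own. Each camera call takes 0.05 s, during which the arm holds its last target. There are 200 camera calls.

## Task

Open the cash till on this glassware stall. Its release catch is hidden flush in the plain grey strip along the top of the till, on your side of the lid: put a fingertip on the strip near one of its ends, feel along it until the surface gives way, then press the catch in until the lid springs up. Let the lid rise by itself, do not push or lift it with your fingers, leave the glasses standing where they are, and take your hand away at the end.

Things in the scene. Friction and masses are not known exactly. Their poses are not given: they have to be found in the camera images.
- till: Cash till: dark grey steel box, 290 mm deep (its x) x 460 wide (y) x 100 high, too heavy to shift. Origin under the centre of its base, on the table; its -x side faces the operator (the robot's side), z up. The top is flat at 100 mm: fixed deck at x -145 to -65 mm, lid at x -63 to +137 mm. A plain grey strip runs along the deck (strip_mid); the release catch is somewhere in it (catch).
- strip_mid (a point): Point on the grey strip's surface, at the middle of its length and width, 99 mm above the table (till x -105, y 0 mm); axes as the till's. The strip is rigid, 52 mm wide in x, and runs 130 mm either way from here along y. NOT the place of the catch: the catch's centre lies anywhere within 48 mm either side of this point along y, so the last 55 mm at either end is always plain strip.
- catch (a joint): How far the catch is pressed down, m: 0 at rest, 0.007 at its stop; springs back. A flat plate of the strip's grey plastic, 46 mm along the strip x 42 mm across, centred on its width, 1.5 mm below its surface in an opening of 48 x 44 mm, a fine seam around it. Its place along the strip differs each time and is not given. Gives from 1.5 N; 4 N at 4.5 mm, where it frees the lid; 5 N at the stop.
- lid (a joint): Opening angle of the till lid, rad: 0 shut and latched. With the catch 4.5 mm or more down the lid is let go and a damped spring raises it over one to two seconds to about 0.3 rad, where it stays (front edge about 60 mm above the deck). If the catch is let go in the first few tenths of a second the lid may be caught again.
- cover: The till's lid: flat dark grey steel plate 198 mm (x) x 448 mm (y), flush with the deck when shut. Origin on the hinge line at its far (+x) edge, 98 mm above the table; the plate extends from there 200 mm to -x.
- mug: A clear glass mug, 82 mm across, 98 mm high, amber glass handle, standing loose on the table beside or just in front of the till, not to be disturbed. Origin under the centre of its foot.
- tumbler: A tall clear glass tumbler, 68 mm across the rim, 150 mm high, standing loose on the table beside or just in front of the till, not to be disturbed. Origin under the centre of its foot.
- shot_glass: A small clear shot glass, 48 mm across the rim, 62 mm high, standing loose on the table beside or just in front of the till, not to be disturbed. Origin under the centre of its foot.

How it is judged (in metres and radians):
On the way, in this order (a step that is already met when the one before it is completed fails the run):
1. a fingertip rests on the plain part of the grey strip near one of its ends, with the catch not yet pressed (contact force between the fingers and till above 0.3 N and value of joint catch below 0.001 m and value of joint lid below 0.02 rad and x of the grasp point in the frame of till between -0.15 and -0.06 m and (y of the grasp point in the frame of till above 0.045 m or y of the grasp point in the frame of till below -0.045 m)), for 0.1 s.
2. the catch is pressed in by the fingers (value of joint catch above 0.004 m and contact force between the fingers and till above 0.5 N), for 0.02 s.
3. the lid springs up (value of joint lid above 0.15 rad), for 0.1 s.
At the end, for the whole second after the job is handed in: The lid stands sprung open (0.2 to 0.45 rad) and still, the catch has come back out (pressed less than 1.5 mm), and the three glasses stand upright within 15 mm of where they were (value of joint lid between 0.2 and 0.45 rad and velocity of joint lid between -0.1 and 0.1 rad/s and value of joint catch below 0.0015 m and distance of each of mug, tumbler, shot_glass from where it was at the start of the episode below 0.015 m and angle between each of mug, tumbler, shot_glass's own z axis and vertical below 0.1 rad); the robot touches nothing.
It fails at once if the lid is pushed or lifted with the fingers (more than 3 N) (contact force between the fingers and cover above 3 N).
It fails at once if a glass is moved by more than 15 mm, lifted or tipped (distance of any of mug, tumbler, shot_glass from where it was at the start of the episode above 0.015 m or angle between any of mug, tumbler, shot_glass's own z axis and vertical above 0.25 rad).
It also fails if it takes over 54 s, if anything falls off the work surface, if the arm or the gripper's body presses on something with over 40 N, if the wrist force passes 120 N, or if a joint passes its speed limit or range.

## Working session

There is one attempt and no reset: what is moved stays moved. The work goes in short steps, Python scripts to look and compute and a tool call to move; the robot and the scene stay as the last step left them, time stands still between calls to the robot, and variables do not carry over. Pictures are saved under pics/ and viewed, on a budget of 10 in all, crops included, one or two more only if the job needs it, and the job is handed in when it is done.

Besides the shell and the picture viewer there is one more tool, called after "Request:" as name(argument=value, ...), one argument or row to a line, values as JSON. play_rows: Moves the arm, as the interface text tells. Its arguments: {"type":"object","properties":{"targets":{"type":"array","items":{"type":"array","items":{"type":"array","items":{"type":"number"}}}}},"required":["targets"]}

```bash
mkdir -p pics; cat > h.py <<'E'
from station import *
import numpy as np, cv2
def ray(cam,uv,z):
    c=get_calibration(cam);K=np.array(c["camera_matrix"],float);D=np.array(c["D"],float);T=np.array(c["T"])
    p=cv2.undistortPoints(np.array(uv,float).reshape(-1,1,2),K,D).reshape(-1,2)
    d=np.c_[p[:,0],-p[:,1],-np.ones(len(p))]@T[:3,:3].T
    o=T[:3,3]; return o+d*((z-o[2])/d[:,2])[:,None]
E
python3 - <<'E'
from h import *
for n in("top","side"):
    cv2.imwrite(f"pics/{n}0.png",capture(n)); print(n,np.round(get_calibration(n)["T"],3).tolist())
s=sense();print(s["time_s"],s["tcp_pos"],np.round(s["ee_rot"],3),s["wrist_force"],s["gripper_width"])
E
```

```text
top [[0.024, 0.984, -0.174, 0.434], [-1.0, 0.025, 0.005, 0.027], [0.01, 0.174, 0.985, 1.179], [0.0, 0.0, 0.0, 1.0]]
side [[-0.958, 0.236, -0.164, 0.441], [-0.287, -0.762, 0.581, 0.599], [0.012, 0.603, 0.797, 0.869], [0.0, 0.0, 0.0, 1.0]]
0.1 [ 0.26419708 -0.56584296  0.2385657 ] [[-0.906 -0.423 -0.001]
 [-0.423  0.906  0.002]
 [ 0.     0.002 -1.   ]] [-0.06092772  0.23013777  0.0246916 ] 0.9988728709599829
```

View pics/top0.png

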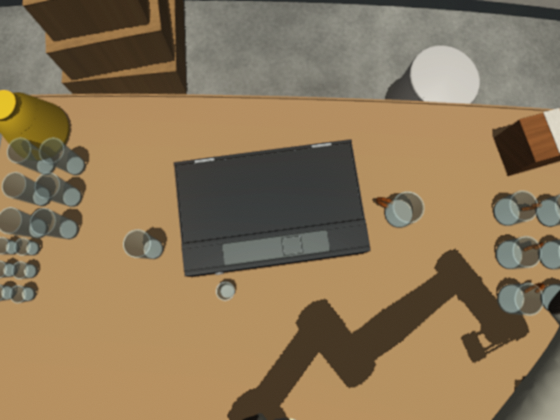

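View pics/side0.png

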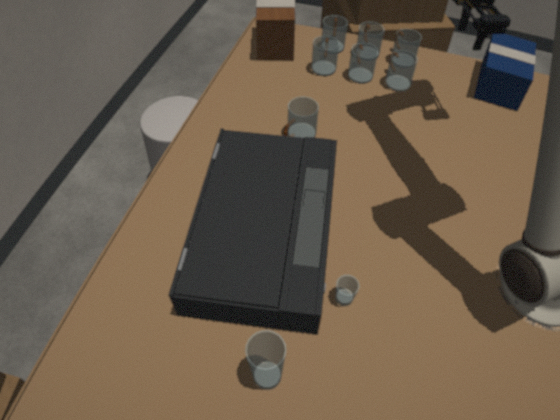

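The top view shows the till with its strip running from about (223,250) to (329,243). A faint seam sits near (292,245). The shot glass is at (226,290), the tumbler at (143,244) and the mug at (404,209). Next I'll measure the strip.

```bash
python3 - <<'E'
from h import *
im=cv2.imread("pics/top0.png");g=cv2.cvtColor(im,cv2.COLOR_BGR2GRAY)
roi=np.zeros_like(g);cv2.fillPoly(roi,[np.array([[210,230],[345,220],[350,252],[210,272]])],255)
print(g[250,200:240:3],g[240:262,260])
hsv=cv2.cvtColor(im,cv2.COLOR_BGR2HSV)
m=((g>58)&(hsv[...,1]<90)&(roi>0)).astype(np.uint8)*255
m=cv2.morphologyEx(m,cv2.MORPH_CLOSE,np.ones((5,5)))
c=max(cv2.findContours(m,0,2)[0],key=cv2.contourArea)
W=ray("top",c.reshape(-1,2),.099)[:,:2].astype(np.float32)
r=cv2.minAreaRect(W);print("strip",r,cv2.boxPoints(r).round(3).tolist(),cv2.boundingRect(c))
print("seam",ray("top",[[283,246],[292,245],[301,244]],.099).round(3))
print("till top corners",ray("top",[[175,162],[351,141],[369,248],[186,273]],.1).round(3))
print("glasses foot",ray("top",[[226,291],[152,245],[398,211]],0.01).round(3))
print("glasses rim",ray("top",[[226,290]],0.062).round(3),ray("top",[[137,244]],0.15).round(3),ray("top",[[408,207]],0.098).round(3))
a=cv2.resize(im[215:305,200:350],None,fx=5,fy=5,interpolation=3)
cv2.imwrite("pics/crop1.png",a)
E
```

```text
[ 69  70  70  70  70  70  70  75 116 115 116 116 115 116] [111 116 115 115 116 116 116 117 116 118 117 118 118 119 119 119 119 120
 120 109  84  62]
strip ((0.5432394742965698, 0.023027583956718445), (0.10334619879722595, 0.34496426582336426), 5.78386116027832) [[0.4740000069141388, 0.1889999955892563], [0.5090000033378601, -0.15399999916553497], [0.6119999885559082, -0.14300000667572021], [0.5770000219345093, 0.20000000298023224]] (210, 220, 141, 52)
seam [[ 0.542  0.014  0.099]
 [ 0.545 -0.008  0.099]
 [ 0.548 -0.03   0.099]]
till top corners [[ 0.748  0.293  0.1  ]
 [ 0.816 -0.155  0.1  ]
 [ 0.542 -0.198  0.1  ]
 [ 0.47   0.248  0.1  ]]
glasses foot [[ 0.429  0.159  0.01 ]
 [ 0.544  0.362  0.01 ]
 [ 0.653 -0.297  0.01 ]]
glasses rim [[0.432 0.153 0.062]] [[0.532 0.358 0.15 ]] [[ 0.647 -0.299  0.098]]
```

View pics/crop1.png

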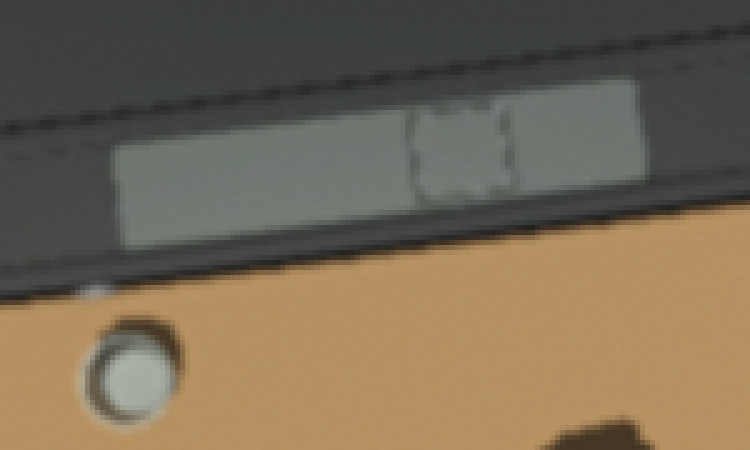

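The crop shows the strip corners at about (113,147), (637,80), (648,180) and (122,248). The seam spans x 411 to 511, centred near (462,152), which is full-frame (292.4,245.4). I'll redo the strip with a proper threshold.

```bash
python3 - <<'E'
from h import *
im=cv2.imread("pics/top0.png");g=cv2.cvtColor(im,cv2.COLOR_BGR2GRAY)
hsv=cv2.cvtColor(im,cv2.COLOR_BGR2HSV)
m=((g>93)&(hsv[...,1]<60)).astype(np.uint8)*255; m[:225]=0;m[270:]=0;m[:,:215]=0;m[:,340:]=0
m=cv2.morphologyEx(m,cv2.MORPH_CLOSE,np.ones((5,5)))
c=max(cv2.findContours(m,0,2)[0],key=cv2.contourArea)
r=cv2.minAreaRect(ray("top",c.reshape(-1,2),.099)[:,:2].astype(np.float32));print("strip",r)
P=ray("top",np.array([[113,147],[637,80],[648,180],[122,248],[411,155],[511,147],[462,152]])/5+[199.6,214.6],.099)[:,:2]
mid=P[:4].mean(0);yv=(P[0]+P[3]-P[1]-P[2])/2;L=np.hypot(*yv);yv/=L;xv=np.array([yv[1],-yv[0]])
print("mid",mid,"L",L,"yaw deg",np.degrees(np.arctan2(xv[1],xv[0])),"yv",yv)
print("till frame",((P-mid)@np.c_[xv,yv]).round(4).tolist())
for y in(-.1,-.08,.1,.08):print(y,mid+y*yv)
R=np.array(sense()["ee_rot"]);print("tool y",R[:,1],np.degrees(np.arctan2(R[1,1],R[0,1])))
E
```

```text
strip ((0.5383890271186829, 0.03199952840805054), (0.05048695206642151, 0.25877997279167175), 9.13536548614502)
mid [0.53805141 0.03138651] L 0.259239368458093 yaw deg 8.79168012445436 yv [-0.15284233  0.98825059]
till frame [[0.0248, 0.1291], [0.0248, -0.1305], [-0.0248, -0.1287], [-0.0248, 0.1301], [0.0024, -0.0152], [-0.0, -0.0643], [0.0006, -0.0402]]
-0.1 [ 0.55333564 -0.06743855]
-0.08 [ 0.55027879 -0.04767354]
0.1 [0.52276717 0.13021157]
0.08 [0.52582402 0.11044656]
tool y [-0.42289587  0.90617607  0.00200095] 115.01760496070519
```

The strip measures 50 x 259 mm, which matches 52 x 260. The till yaw is 8.8°, and the seam puts the catch near till y -0.040. I'll start at the -y end with the jaws shut and turned along the strip (-0.283 rad).

Request:
play_rows(
  targets=[
    [[1,0.02,0.035,0,-0.1],[1,0.04,0.07,0,-0.2],[1,0.06,0.105,0,-0.283],[1,0.08,0.14,0,-0.283],[1,0.1,0.175,0,-0.283]],
  ],
)

```text
time_s: 0.52
tcp_pos: [0.3646, -0.3895, 0.2391]
ee_rot: [[-0.988, -0.152, -0.001], [-0.152, 0.988, 0.001], [0.001, 0.001, -1.0]]
wrist_force: [1.1, 0.3, 0.2]
gripper_width: 0.705
```

Request:
play_rows(
  targets=[
    [[1,0.02,0.035,0,0],[1,0.04,0.07,0,0],[1,0.06,0.105,0,0],[1,0.08,0.14,0,0],[1,0.1,0.175,0,0]],
  ],
)

```text
time_s: 0.93
tcp_pos: [0.4647, -0.2143, 0.2394]
ee_rot: [[-0.988, -0.153, -0.0], [-0.153, 0.988, 0.0], [0.0, 0.0, -1.0]]
wrist_force: [1.0, -0.6, -0.5]
gripper_width: 0.327
```

Request:
play_rows(
  targets=[
    [[1,0.02,0.035,-0.01,0],[1,0.04,0.07,-0.03,0],[1,0.06,0.105,-0.05,0],[1,0.086,0.148,-0.07,0],[1,0.086,0.148,-0.08,0]],
  ],
)

```text
time_s: 1.35
tcp_pos: [0.5523, -0.0649, 0.1587]
ee_rot: [[-0.988, -0.156, 0.001], [-0.156, 0.988, 0.0], [-0.001, -0.0, -1.0]]
wrist_force: [0.5, -0.7, 0.4]
gripper_width: 0.021
```

Request:
play_rows(
  targets=[
    [[1,-0.001,-0.003,-0.01,0],[1,-0.001,-0.003,-0.02,0],[1,-0.001,-0.003,-0.03,0],[1,-0.001,-0.003,-0.036,0],[1,-0.001,-0.003,-0.036,0]],
  ],
)

```text
time_s: 1.77
tcp_pos: [0.5482, -0.0722, 0.1223]
ee_rot: [[-0.988, -0.152, -0.003], [-0.152, 0.988, -0.0], [0.003, 0.0, -1.0]]
wrist_force: [-0.6, -0.5, 0.2]
gripper_width: 0.002
```

```bash
python3 - <<'E'
from h import *
s=sense();print(s["tcp_pos"],s["wrist_force"],s["gripper_width"])
a=capture("top")[190:310,190:370];b=capture("side")[110:250,250:430]
cv2.imwrite("pics/near.png",np.vstack([cv2.resize(a,(450,300)),cv2.resize(b,(385,300))]) if 0 else np.hstack([cv2.resize(a,(450,300),interpolation=3),cv2.resize(b,(350,300),interpolation=3)]))
E
```

```text
[ 0.54815033 -0.07222385  0.12227409] [-0.60692523 -0.51495205  0.15898093] 0.0023069249522361
```

View pics/near.png

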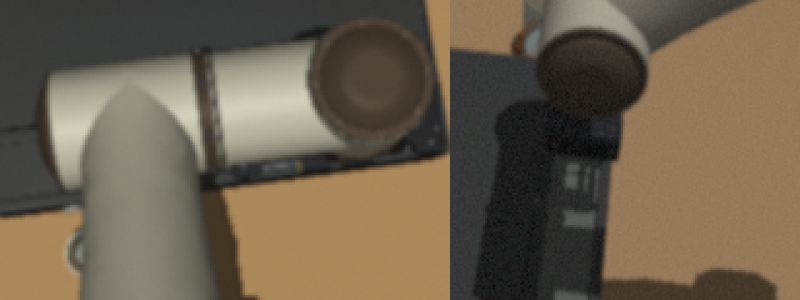

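The arm hides the strip from above. The side view shows the fingers over the strip's -y end. I'll lower gently from here.

Request:
play_rows(
  targets=[
    [[1,0,0,-0.001,0],[1,0,0,-0.002,0],[1,0,0,-0.003,0],[1,0,0,-0.004,0],[1,0,0,-0.004,0]],
  ],
)

```text
time_s: 2.28
tcp_pos: [0.5493, -0.0713, 0.1195]
ee_rot: [[-0.988, -0.153, 0.0], [-0.153, 0.988, 0.0], [-0.0, 0.0, -1.0]]
wrist_force: [0.1, -0.2, -0.6]
gripper_width: 0.008
```

Request:
play_rows(
  targets=[
    [[1,0,0,-0.0005,0],[1,0,0,-0.001,0],[1,0,0,-0.0015,0],[1,0,0,-0.002,0],[1,0,0,-0.002,0]],
  ],
)

```text
time_s: 2.7
tcp_pos: [0.5493, -0.0713, 0.1174]
ee_rot: [[-0.988, -0.153, -0.0], [-0.153, 0.988, -0.0], [0.0, 0.0, -1.0]]
wrist_force: [-0.2, -0.3, -0.3]
gripper_width: 0.007
```

Request:
play_rows(
  targets=[
    [[1,0,0,-0.0005,0],[1,0,0,-0.001,0],[1,0,0,-0.001,0],[1,0,0,-0.001,0]],
  ],
)

```text
time_s: 3.03
tcp_pos: [0.5494, -0.0713, 0.1165]
ee_rot: [[-0.988, -0.153, -0.0], [-0.153, 0.988, 0.0], [0.0, 0.0, -1.0]]
wrist_force: [0.1, 0.2, 1.4]
gripper_width: 0.008
```

Request:
play_rows(
  targets=[
    [[1,0,0,-0.0005,0],[1,0,0,-0.0005,0],[1,0,0,-0.0005,0],[1,0,0,-0.0005,0]],
  ],
)

```text
time_s: 3.37
tcp_pos: [0.5494, -0.0713, 0.1164]
ee_rot: [[-0.988, -0.153, 0.0], [-0.153, 0.988, -0.0], [-0.0, -0.0, -1.0]]
wrist_force: [-0.9, 1.0, 4.5]
gripper_width: -0.0
```

Contact is at 4.5 N on plain strip, so step 1 is held. Now I'll slide along the strip.

Request:
play_rows(
  targets=[
    [[1,-0.0011,0.007,0.0001,0],[1,-0.0021,0.014,0.0001,0],[1,-0.0032,0.021,0.0001,0],[1,-0.0043,0.028,0.0001,0],[1,-0.0054,0.035,0.0001,0]],
  ],
)

```text
time_s: 3.78
tcp_pos: [0.5442, -0.0356, 0.1164]
ee_rot: [[-0.988, -0.154, 0.001], [-0.154, 0.988, -0.0], [-0.001, -0.0, -1.0]]
wrist_force: [0.4, -2.0, 4.1]
gripper_width: 0.008
```

Request:
play_rows(
  targets=[
    [[1,-0.0008,0.005,0,0],[1,-0.0015,0.01,0,0],[1,-0.0023,0.015,0,0],[1,-0.0032,0.021,0,0],[1,-0.0043,0.028,0,0]],
  ],
)

```text
time_s: 4.2
tcp_pos: [0.5389, -0.0075, 0.1153]
ee_rot: [[-0.988, -0.153, -0.002], [-0.153, 0.988, 0.0], [0.002, 0.001, -1.0]]
wrist_force: [0.2, -0.6, -0.6]
gripper_width: 0.004
```

The surface gave way at till y about -0.039, which agrees with the seam. Z dropped and the force went to about 0. Pressing in now.

Request:
play_rows(
  targets=[
    [[1,0,0,-0.001,0],[1,0,0,-0.002,0],[1,0,0,-0.003,0],[1,0,0,-0.004,0],[1,0,0,-0.005,0]],
  ],
)

```text
time_s: 4.62
tcp_pos: [0.5398, -0.0078, 0.1117]
ee_rot: [[-0.988, -0.153, 0.001], [-0.153, 0.988, 0.001], [-0.001, 0.001, -1.0]]
wrist_force: [-2.4, 4.8, 6.6]
gripper_width: 0.005
```

Request:
play_rows(
  targets=[
    [[1,0,0,-0.0007,0],[1,0,0,-0.0014,0],[1,0,0,-0.002,0],[1,0,0,-0.002,0],[1,0,0,-0.002,0]],
  ],
)

```text
time_s: 5.03
tcp_pos: [0.54, -0.0084, 0.1091]
ee_rot: [[-0.988, -0.153, 0.001], [-0.153, 0.988, 0.0], [-0.001, 0.0, -1.0]]
wrist_force: [-0.3, 1.9, 2.3]
gripper_width: 0.004
```

Request:
play_rows(
  targets=[
    [[1,0,0,0,0],[1,0,0,0,0],[1,0,0,0,0],[1,0,0,0,0],[1,0,0,0,0]],
  ],
)

```text
time_s: 5.45
tcp_pos: [0.54, -0.0084, 0.1093]
ee_rot: [[-0.988, -0.153, 0.001], [-0.153, 0.988, -0.0], [-0.001, -0.0, -1.0]]
wrist_force: [-0.9, 0.2, 3.8]
gripper_width: 0.001
```

```bash
python3 - <<'E'
from h import *
s=sense();print(s["tcp_pos"],s["wrist_force"])
cv2.imwrite("pics/press.png",cv2.resize(capture("side")[80:350,120:420],(600,540),interpolation=3))
E
```

```text
[ 0.53995007 -0.00836674  0.10932013] [-0.90040622  0.2074635   3.81514122]
```

View pics/press.png

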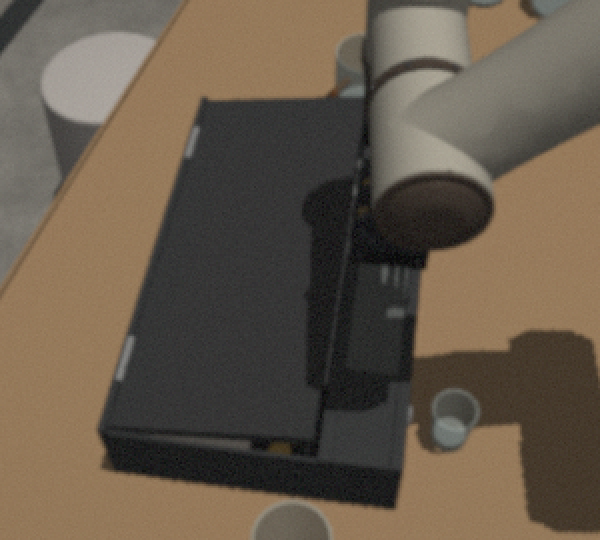

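The lid is rising; its front edge is off the deck at (320,440). I'll hold a little longer, then withdraw up and towards the operator.

Request:
play_rows(
  targets=[
    [[1,0,0,0,0],[1,0,0,0,0],[1,0,0,0,0],[1,0,0,0,0],[1,0,0,0,0]],
  ],
)

```text
time_s: 5.92
tcp_pos: [0.54, -0.0083, 0.1093]
ee_rot: [[-0.988, -0.153, 0.001], [-0.153, 0.988, -0.0], [-0.001, -0.0, -1.0]]
wrist_force: [0.8, 0.4, 4.2]
gripper_width: 0.004
```

Request:
play_rows(
  targets=[
    [[1,0,0,0.005,0],[1,-0.003,-0.001,0.013,0],[1,-0.01,-0.003,0.028,0],[1,-0.025,-0.008,0.05,0],[1,-0.045,-0.018,0.08,0]],
  ],
)

```text
time_s: 6.33
tcp_pos: [0.4925, -0.0264, 0.1876]
ee_rot: [[-0.988, -0.153, -0.007], [-0.153, 0.988, -0.001], [0.007, 0.0, -1.0]]
wrist_force: [0.8, 0.1, 1.1]
gripper_width: 0.004
```

Request:
play_rows(
  targets=[
    [[1,-0.01,-0.03,0.015,0],[1,-0.02,-0.06,0.03,0],[1,-0.03,-0.09,0.04,0],[1,-0.04,-0.12,0.04,0],[1,-0.05,-0.155,0.04,0]],
  ],
)

```text
time_s: 6.75
tcp_pos: [0.4431, -0.1819, 0.23]
ee_rot: [[-0.988, -0.154, 0.0], [-0.154, 0.988, 0.001], [-0.0, 0.001, -1.0]]
wrist_force: [0.9, 0.1, -0.1]
gripper_width: 0.007
```

Request:
play_rows(
  targets=[
    [[1,-0.015,-0.035,0,0],[1,-0.03,-0.07,0,0],[1,-0.045,-0.105,0,0],[1,-0.06,-0.14,0,0],[1,-0.07,-0.17,0,0]],
  ],
)

```text
time_s: 7.17
tcp_pos: [0.372, -0.3524, 0.2289]
ee_rot: [[-0.988, -0.152, -0.002], [-0.152, 0.988, 0.002], [0.002, 0.002, -1.0]]
wrist_force: [0.4, -0.5, -0.8]
gripper_width: 0.006
```

Request:
play_rows(
  targets=[
    [[1,0,0,0,0],[1,0,0,0,0],[1,0,0,0,0],[1,0,0,0,0],[1,0,0,0,0]],
  ],
)

```text
time_s: 7.58
tcp_pos: [0.375, -0.3502, 0.2292]
ee_rot: [[-0.988, -0.155, -0.0], [-0.155, 0.988, 0.0], [0.0, 0.0, -1.0]]
wrist_force: [-0.1, -0.2, 0.1]
gripper_width: 0.009
```

```bash
python3 - <<'E'
from h import *
s=sense();print(s["time_s"],s["tcp_pos"],s["wrist_force"])
a=capture("top");b=capture("side")
o=cv2.imread("pics/top0.png")
for n,(x,y) in dict(shot=(226,290),tumbler=(143,244),mug=(402,209)).items():
    sl=np.s_[y-22:y+22,x-26:x+26]
    print(n,cv2.phaseCorrelate(*[np.float32(cv2.cvtColor(i[sl],6)) for i in(o,a)]))
cv2.imwrite("pics/end.png",np.hstack([cv2.resize(a[100:340,100:440],(425,300)),cv2.resize(b[80:400,130:430],(340,300))]))
E
```

```text
7.5833 [ 0.37496781 -0.35019158  0.22919171] [-0.12233534 -0.17953579  0.1067253 ]
shot ((0.012707021951545272, 0.5238675130458219), 1.0071988659140505)
tumbler ((-0.025835559166729638, 0.4906196670330445), 0.9508089273064225)
mug ((-0.0016876222301505095, 0.5001517188522371), 1.0154825824768945)
```

View pics/end.png

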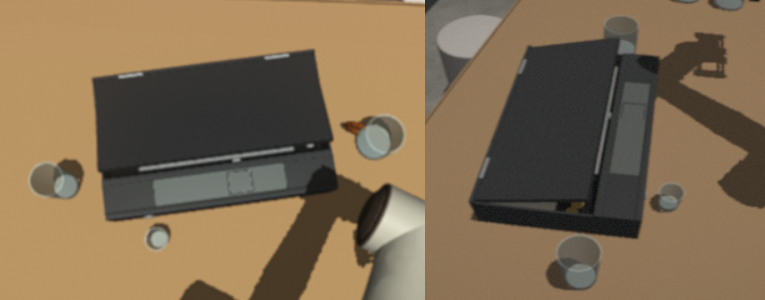

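The lid stands open, the hand is clear and the glasses have not shifted. I'll wait a moment for it to settle, then check the lid angle.

Request:
play_rows(
  targets=[
    [[1,0,0,0,0],[1,0,0,0,0],[1,0,0,0,0],[1,0,0,0,0],[1,0,0,0,0]],
  ],
)

```text
time_s: 8.1
tcp_pos: [0.3747, -0.3512, 0.2291]
ee_rot: [[-0.988, -0.153, -0.0], [-0.153, 0.988, 0.0], [0.0, 0.0, -1.0]]
wrist_force: [-0.9, 0.3, -0.4]
gripper_width: 0.007
```

Request:
play_rows(
  targets=[
    [[1,0,0,0,0],[1,0,0,0,0],[1,0,0,0,0],[1,0,0,0,0],[1,0,0,0,0]],
  ],
)

```text
time_s: 8.52
tcp_pos: [0.3747, -0.3513, 0.2291]
ee_rot: [[-0.988, -0.153, -0.0], [-0.153, 0.988, 0.0], [0.0, 0.0, -1.0]]
wrist_force: [-0.7, 0.3, 0.1]
gripper_width: 0.008
```

```bash
python3 - <<'E'
from h import *
mid=np.array([.538,.0314]);xv=np.array([.988,.153])
a=np.array([[104,170],[331,140]])/1.25+100
for th in(0,.15,.2,.25,.3,.35,.4):
    P=ray("top",a,.098+.2*np.sin(th))[:,:2]
    print(th,"seen x",(((P-mid)@xv)-.105).round(3),"expected",round(.137-.2*np.cos(th),3))
d=cv2.absdiff(cv2.imread("pics/end.png")[:, :425],cv2.resize(capture("top")[100:340,100:440],(425,300)))
print("change since last look, lid area:",d[40:220,90:335].mean(),d[40:220,90:335].max())
E
```

```text
0 seen x [-0.048 -0.046] expected -0.063
0.15 seen x [-0.053 -0.051] expected -0.061
0.2 seen x [-0.054 -0.052] expected -0.059
0.25 seen x [-0.056 -0.053] expected -0.057
0.3 seen x [-0.057 -0.055] expected -0.054
0.35 seen x [-0.058 -0.056] expected -0.051
0.4 seen x [-0.06  -0.058] expected -0.047
change since last look, lid area: 0.7763038548752834 33
```

```bash
python3 -c "
from station import *
print(finish_job())"
```

```text
the job is handed in; nothing more can be done
None
```

The till is open and the job is handed in. It reports no verdict, so what follows rests on my own checks.

- **Feeling for the catch:** I touched plain strip at about till y -0.10 m (4.5 N), then slid along it with the fingers shut. The surface gave way at about y -0.039 m, which agreed with the seam seen at -0.040 m.
- **Pressing:** I pressed until the fingertips were about 5.5 mm below the plate's rest height, with about 4 N on the wrist. I held there for about a second while the lid rose, then drew the hand up and away.
- **Last checks:**
  - **Lid:** it stands at about 0.28 rad from the top view. The two pictures 0.9 s apart differed on average by noise only, with a few pixels changing by up to 33 grey levels that I did not look into.
  - **Glasses:** each showed a shift of about half a pixel (1–2 mm). It is nearly the same half pixel for all three, so it is probably in the picture rather than the glasses.
  - **Hand:** it is clear of everything, with the wrist force near zero.
  - **Catch:** I only saw that it looks back in place in the picture; I did not measure its depth.

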